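# Clear the inking slab and open the safety-capped cleaner

## Robot

A 6-joint arm with a two-finger parallel gripper is mounted at the origin on a cart in front of the work surface, level with it; the furniture and walls round the work are solid. World frame = base frame: x ahead of the robot, y to its left, z up, the work surface at z = 0. Lengths are in m, angles in rad, forces in N, time in s.
With the tool pointing down it reaches from about 0.35 to 0.875 m from the base axis. Payload 4.2 kg.
Tool frame: the origin (TCP) lies on the centre line of the jaws, within the pads' length; the fingertips stand ahead of it and the grasp point (between the pads) lies 3 mm ahead of it (env.tips_ahead is the z of the fingertips in the tool frame, in m); z points along the fingers, y is the line along which they close (so a half turn about z gives the same grasp; the last joint's range is limited). The gripper opens to 85 mm and grips with 20 to 120 N. Pads are 22 mm wide; open, the fingers measure 114 mm over their backs; the gripper's body (76 mm by 85 mm) begins 54 mm behind the grasp point. The pads swing forward as they close: fully open they stand 13 mm farther back than shut.
Start: joints at [-0.862, 0.385, 0.008, 0, -1.194, -0.259], TCP at [0.272, -0.563, 0.253] pointing down, gripper open.
Joint ranges: [-3.14, 3.14], [-1.21, 2.06], [-1.07, 1.41], [-3.16, 2.05], [-2.99, -0.16], [-3.1, 3.1]. Speed limits (rad/s): [2.79, 2.79, 3.14, 3.14, 3.14, 3.14].

## Interface

Orientations are given as a unit quaternion [x, y, z, w].
In Python, from rig import env gives the robot as it stands.
- The arm moves only by the tool apply_moves, never from a script. Its argument "motion" is one flat list of numbers, 6 for each row, row after row: the shift along the tool's x, y, z in cm, then the turn, a rotation vector about the tool's x, y, z in degrees. A call has 1 to 12 rows; each row shifts and turns the commanded pose from where the row before left it, along the tool's axes as they then stand; what a row does not reach is not made up. A row lasts 1/12 s, in which the tool goes at most 41.7 mm and 7.16 degrees, less where a joint would pass 70% of its speed; a pose out of reach is approached as far as the arm can. A call is refused whole if a number of a shift passes 4.17 or a number of a turn 7.16, either way. A call with a gripper value outside its range is refused whole. "grip" is the finger opening in cm, from 0 to 8.54, set as the call begins (left out, the last holds). The fingers move at their own pace and stop on an object; "force" is the grip in N (left out, the last holds). Time passes only in rows, so rows that do not move let the fingers close. It gives the time, the measured TCP pose, the force, the opening and the grip force at its end, in the units of the state.
- env.read_state(): the state, without advancing time (a new reading comes with each control period).
- env.capture(name): name is "side" or "top" or "wrist"; returns the picture (400x640x3 uint8, red, green, blue); there is no depth.
- env.camera_model(name): a dict with "mtx" (3x3 intrinsics, pixels), "rvec" (rotation vector, rad) and "tvec" (3), from world to camera coordinates, as OpenCV has them. Camera axes: x right, y down, z forward; pixel columns grow to the right and rows downward; lengths in m; the calibration is good to about 2 mm. A picture is of the moment at which its call begins: read the wrist's pose just before it. camera_model takes no time and is no camera call; for the wrist camera it gives the pose at the moment of the call.
- env.close_job(): hands the job in; it is judged then, once.
Trained networks look in the newest picture that a camera, given by its name, has taken for a name from the list of things; names that differ only in an ending like _2 or _b are one class to them, and where a whole thing is asked for, a point or a joint stands for the part that bears it (a point fixed in the world has none). Each returns a list of dicts, best first, with "score" (0 to 1); they miss things now and then, are a little off and sometimes report something else, mostly with a low value. They report only what shows in the picture. A call takes as long as a camera call.
- env.find_in(name, camera): "location" ([column, row] as shares, 0 to 1, of the picture: columns of its width, rows of its height, amid what is visible of it).
- env.trace(name, camera): "mask" (400x640 bool, what is visible of it) and "location" ([column, row] as shares, 0 to 1, of the picture: columns of its width, rows of its height, amid what is visible of it).
The state is a dict: "t": time; "q": joint angles; "dq": joint speeds; "joint_efforts": joint torques, N m; "tool_pos": TCP position; "tcp_rot": TCP orientation; "force": force on the tool from outside, world axes, zero at the start; "wrist_torque": the same for the moment, N m; "finger_gap": opening from 0.0 (shut) to 1.0 (fully open); "grip_force": force on a finger pad.
Only numpy, scipy, OpenCV 4.12 (cv2) and the standard library are available. Lean on these libraries where they do the work, as an engineer would, in place of code of your own. Each camera call takes 0.05 s, during which the arm holds its last target. There are 200 camera calls.

## Task

Get the inking slab ready for washing: with the ink scraper, push the four lino chips off the slab onto the table without picking at them with the gripper, then lay the scraper flat on the table, off the slab. Then open the brown bottle of cleaner that stands in the wooden block: press its child-proof cap down, turn it a quarter turn counter-clockwise and lift it off, leaving the bottle in its block. Finish while still holding the cap, level and still, a few centimetres straight above the bottle's open mouth; leave the white pot, the wipes and the small roller where they are.

Things in the scene. Friction and masses are not known exactly. Their poses are not given: they have to be found in the camera images.
- inking_slab: Fixed inking slab, a white glass plate with a patch of black ink (flat, no thickness), 150 x 200 x 10 mm (its x, y, z). Origin at the centre of the underside, on the table; top face 10 mm above the table, on which the chips lie. Its edges are open all round.
- scraper_grip (a point): Loose ink scraper, 160 mm long, 90 g, lying flat on the table left of the slab. Point on the axis of its black handle, half-way up (8.5 mm above the underside), z up, x along the handle away from the blade. Handle 22 mm wide (along y), 17 mm high, from 55 mm towards the blade to 60 mm the other way.
- scraper_edge (a point): Middle of the straight front edge of the scraper's steel blade, on its underside: 100 mm from the grip point along -x and 8.5 mm lower; axes as the grip point's. Blade 70 mm wide (along y), 55 mm long, 2 mm thick, lying in the plane of the underside.
- chip0_center (a point): Loose tan lino chip, about 18 x 11 x 5 mm, 10 g, lying on the slab at the start; point at its centre, 2.5 mm above what it lies on. All four chips lie within 25 mm of the slab's long middle line (its y axis) and within 55 mm of its centre.
- chip1_center (a point): Loose tan lino chip, about 16 x 13 x 5 mm, 10 g, lying on the slab at the start; point at its centre, 2.5 mm above what it lies on.
- chip2_center (a point): Loose tan lino chip, about 20 x 10 x 5 mm, 10 g, lying on the slab at the start; point at its centre, 2.5 mm above what it lies on.
- chip3_center (a point): Loose tan lino chip, about 15 x 13 x 5 mm, 10 g, lying on the slab at the start; point at its centre, 2.5 mm above what it lies on.
- bottle_mouth (a point): Centre of the neck's rim of the brown square bottle, 126 mm above the table, z up along the neck. Bottle 56 x 56 mm, 118 mm high, 0.4 kg, shoulder 78 to 94 mm above its foot; loose with 1.5 mm play, foot 8 mm above the table, in the square socket of a fixed wooden block (92 x 92 x 45 mm) that keeps it from turning.
- cap_center (a point): Centre of the white ribbed push-and-turn cap, 45 mm diameter, 27 mm high, 30 g, loose; z axis up along the neck. Locked on the bottle this point is 123.5 mm above the table, the cap's underside 110 mm, its flat top 137 mm. Two inner lugs sit in notches under two lugs of the neck, held up there by a spring disc inside.
- cap_spring (a joint): How far the cap is pressed down, m: 0 locked (cannot turn more than a few degrees), from 0.003 clear of the notches, 0.006 fully down, -0.003 when off. Pressing takes 4 N to start, 8.5 N at 3 mm, 13 N at 6 mm. While pressed, turn 50 to 130 degrees counter-clockwise seen from above (a quarter turn), then it rises and lifts straight off.
- white_pot: Bystander: white plastic pot, 80 mm diameter, 95 mm high, behind the slab. Origin at the centre of its underside.
- wipes: Bystander: blue carton of wipes, 78 x 118 x 34 mm, behind the slab. Origin at the centre of its underside.
- roller: Bystander: small ink roller with red-brown handle, 202 x 85 x 25 mm, behind the slab. Origin at the centre of its underside.

How it is judged:
On the way, in this order (a step that is already met when the one before it is completed fails the run):
1. all four chips pushed off the slab, cap still locked ((height (world z) of chip0_center below 0.009 m or x of chip0_center in the frame of inking_slab above 0.08 m or x of chip0_center in the frame of inking_slab below -0.08 m or y of chip0_center in the frame of inking_slab above 0.105 m or y of chip0_center in the frame of inking_slab below -0.105 m) and height (world z) of chip0_center between -0.02 and 0.02 m and (height (world z) of chip1_center below 0.009 m or x of chip1_center in the frame of inking_slab above 0.08 m or x of chip1_center in the frame of inking_slab below -0.08 m or y of chip1_center in the frame of inking_slab above 0.105 m or y of chip1_center in the frame of inking_slab below -0.105 m) and height (world z) of chip1_center between -0.02 and 0.02 m and (height (world z) of chip2_center below 0.009 m or x of chip2_center in the frame of inking_slab above 0.08 m or x of chip2_center in the frame of inking_slab below -0.08 m or y of chip2_center in the frame of inking_slab above 0.105 m or y of chip2_center in the frame of inking_slab below -0.105 m) and height (world z) of chip2_center between -0.02 and 0.02 m and (height (world z) of chip3_center below 0.009 m or x of chip3_center in the frame of inking_slab above 0.08 m or x of chip3_center in the frame of inking_slab below -0.08 m or y of chip3_center in the frame of inking_slab above 0.105 m or y of chip3_center in the frame of inking_slab below -0.105 m) and height (world z) of chip3_center between -0.02 and 0.02 m and z of cap_center in the frame of bottle_mouth below 0.003 m), for 0.2 s.
2. scraper laid flat on the table off the slab and let go (height (world z) of scraper_grip between 0 and 0.016 m and angle between scraper_grip's own z axis and vertical below 0.2 rad and contact force between the fingers and scraper below 0.1 N), for 0.2 s.
3. cap pressed down clear of its notches (value of joint cap_spring above 0.003 m), for 0.1 s.
At the end, for the whole second after the job is handed in: Chips on the table off the slab (centres under 9 mm high or 5 mm past its edge); scraper flat on the table (grip point under 16 mm), let go; bottle upright in its block; fingers hold the cap still, its centre 35 to 160 mm above the mouth, within 25 mm of its axis, tilt under 0.35 (all of step 2 and (height (world z) of chip0_center below 0.009 m or x of chip0_center in the frame of inking_slab above 0.08 m or x of chip0_center in the frame of inking_slab below -0.08 m or y of chip0_center in the frame of inking_slab above 0.105 m or y of chip0_center in the frame of inking_slab below -0.105 m) and height (world z) of chip0_center between -0.02 and 0.02 m and (height (world z) of chip1_center below 0.009 m or x of chip1_center in the frame of inking_slab above 0.08 m or x of chip1_center in the frame of inking_slab below -0.08 m or y of chip1_center in the frame of inking_slab above 0.105 m or y of chip1_center in the frame of inking_slab below -0.105 m) and height (world z) of chip1_center between -0.02 and 0.02 m and (height (world z) of chip2_center below 0.009 m or x of chip2_center in the frame of inking_slab above 0.08 m or x of chip2_center in the frame of inking_slab below -0.08 m or y of chip2_center in the frame of inking_slab above 0.105 m or y of chip2_center in the frame of inking_slab below -0.105 m) and height (world z) of chip2_center between -0.02 and 0.02 m and (height (world z) of chip3_center below 0.009 m or x of chip3_center in the frame of inking_slab above 0.08 m or x of chip3_center in the frame of inking_slab below -0.08 m or y of chip3_center in the frame of inking_slab above 0.105 m or y of chip3_center in the frame of inking_slab below -0.105 m) and height (world z) of chip3_center between -0.02 and 0.02 m and height (world z) of bottle_mouth between 0.121 and 0.131 m and angle between bottle_mouth's own z axis and vertical below 0.12 rad and z of cap_center in the frame of bottle_mouth between 0.035 and 0.16 m and horizontal distance between cap_center and bottle_mouth below 0.025 m and angle between cap_center's own z axis and vertical below 0.35 rad and contact force between the fingers and cap above 1 N and contact force between cap and bottle below 0.1 N and linear speed of cap below 0.03 m/s); the arm keeps its last pose, push and grip.
It fails at once if the white pot pushed out of place (20 mm) (distance of white_pot from where it was at the start of the episode above 0.02 m).
It fails at once if the blue carton of wipes pushed out of place (20 mm) (distance of wipes from where it was at the start of the episode above 0.02 m).
It fails at once if the small ink roller pushed out of place (20 mm) (distance of roller from where it was at the start of the episode above 0.02 m).
It fails at once if a chip handled with the gripper instead of the scraper (contact force between the fingers and chip0 above 1 N or contact force between the fingers and chip1 above 1 N or contact force between the fingers and chip2 above 1 N or contact force between the fingers and chip3 above 1 N).
It fails at once if the bottle pulled out of its block (height (world z) of bottle_mouth above 0.146 m).
It also fails if it takes over 67 s, if anything falls off the work surface, if the arm or the gripper's body presses on something with over 40 N, if the wrist force passes 120 N, or if a joint passes its speed limit or range.

## Working session

There is one attempt and no reset: what is moved stays moved. The work goes in short steps, Python scripts to look and compute and a tool call to move; the robot and the scene stay as the last step left them, time stands still between calls to the robot, and variables do not carry over. Pictures are saved under pics/ and viewed, at most 10 in all, crops included, and the job is handed in when it is done.

Besides the shell and the picture viewer there is one more tool, called after ">>>" by a JSON object that holds its "api" and its "payload", one argument or row to a line. apply_moves: Moves the arm, as the interface text tells. Its arguments: {"type":"object","properties":{"motion":{"type":"array"},"grip":{"type":"number"},"force":{"type":"number"}},"required":["motion"]}

```bash
mkdir -p pics; cat > h.py <<'E'
import numpy as np, cv2, sys
from scipy.spatial.transform import Rotation as R
from rig import env
def px2w(cam,uv,z):
    m=env.camera_model(cam); K=np.array(m["mtx"]); Rm=cv2.Rodrigues(np.array(m["rvec"],float))[0]; t=np.array(m["tvec"],float).ravel()
    uv=np.atleast_2d(uv).astype(float)
    d=(np.linalg.inv(K)@np.c_[uv,np.ones(len(uv))].T).T@Rm; c=-Rm.T@t
    return c+d*((z-c[2])/d[:,2])[:,None]
def w2px(cam,p):
    m=env.camera_model(cam); return cv2.projectPoints(np.atleast_2d(p).astype(float),np.array(m["rvec"],float),np.array(m["tvec"],float),np.array(m["mtx"]),None)[0][:,0]
def snap(cam,fn=None):
    im=env.capture(cam)
    if fn: cv2.imwrite("pics/"+fn,im[:,:,::-1])
    return im
def st():
    s=env.read_state(); print("t",s["t"],"pos",np.round(s["tool_pos"],4),"F",np.round(s["force"],1),"gap",round(s["finger_gap"],3),"gf",s["grip_force"]); print(np.round(R.from_quat(s["tcp_rot"]).as_matrix(),3))
E
python3 - <<'E'
from h import *
a=snap("top","top0.png")
st(); print(env.tips_ahead)
H={"inking_slab":.01,"scraper_grip":.0085,"scraper_edge":0.001,"chip0_center":.0125,"chip1_center":.0125,"chip2_center":.0125,"chip3_center":.0125,"cap_center":.137,"bottle_mouth":.1,"white_pot":.09}
for n,z in H.items():
    for d in env.trace(n,"top")[:4]:
        if d["score"]<.3: continue
        m=d["mask"].astype(np.uint8); c=max(cv2.findContours(m,0,2)[0],key=cv2.contourArea)
        box=cv2.boxPoints(cv2.minAreaRect(c)); uv=np.array(d["location"])*[640,400]
        print(n,round(d["score"],2),uv.round(),m.sum(),px2w("top",uv,z)[0].round(4)); print("   ",px2w("top",box,z)[:,:2].round(3).tolist())
E
```

```text
t 0.05 pos [ 0.2715 -0.5624  0.2522] F [ 0.4 -0.   0.4] gap 1.007 gf 0.0
[[-0.901 -0.435 -0.001]
 [-0.435  0.901  0.002]
 [ 0.     0.002 -1.   ]]
0.022
inking_slab 0.9 [327. 228.] 4237 [0.5544 0.0571 0.01  ]
    [[0.617, 0.171], [0.648, -0.03], [0.497, -0.05], [0.467, 0.147]]
scraper_grip 0.85 [207. 251.] 878 [0.485  0.3682 0.0085]
    [[0.496, 0.487], [0.532, 0.333], [0.466, 0.316], [0.431, 0.469]]
scraper_edge 0.75 [204. 254.] 935 [0.4785 0.3775 0.001 ]
    [[0.493, 0.49], [0.537, 0.336], [0.468, 0.315], [0.425, 0.468]]
chip1_center 0.67 [261. 174.] 1395 [0.6942 0.2387 0.0125]
    [[0.694, 0.32], [0.769, 0.282], [0.706, 0.173], [0.633, 0.212]]
cap_center 0.57 [448. 255.] 283 [ 0.4826 -0.2228  0.137 ]
    [[0.508, -0.205], [0.509, -0.248], [0.469, -0.247], [0.468, -0.205]]
bottle_mouth 0.66 [436. 258.] 277 [ 0.4771 -0.2047  0.1   ]
    [[0.504, -0.173], [0.523, -0.22], [0.459, -0.243], [0.441, -0.197]]
white_pot 0.97 [380. 158.] 881 [ 0.7258 -0.0685  0.09  ]
    [[0.778, -0.036], [0.78, -0.112], [0.688, -0.112], [0.686, -0.036]]
```

View pics/top0.png

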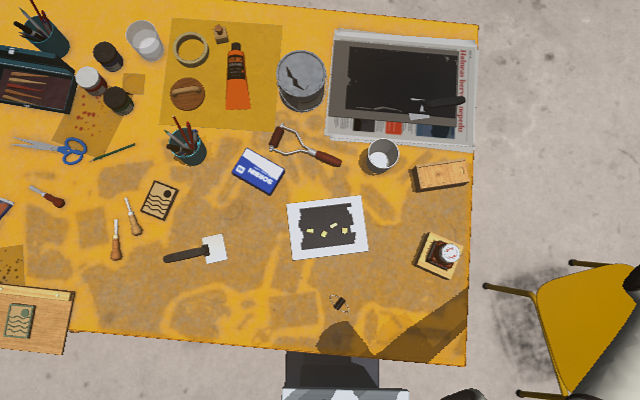

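The top view shows the slab at about (328,227) with four chips near (310,231), (323,234), (333,226) and (345,231). The scraper is at (195,250) with its blade facing right, and the bottle stands in its block at (440,255). Next I'll move over the slab and look closer.

>>> {"api": "apply_moves", "payload": {
  "motion": [-3.2, 2.5, 0, 0, 0, 0, -3.2, 2.5, 0, 0, 0, 0, -3.2, 2.5, 0, 0, 0, 0, -3.2, 2.5, 0, 0, 0, 0, -3.2, 2.5, 0, 0, 0, 0, -3.2, 2.5, 0, 0, 0, 0, -3.2, 2.5, 0, 0, 0, 0, -3.2, 2.5, 0, 0, 0, 0, -3.2, 2.5, 0, 0, 0, 0, -3.2, 2.5, 0, 0, 0, 0, -3.2, 2.5, 0, 0, 0, 0, -3.2, 2.5, 0, 0, 0, 0]
}}

```text
t: 1.55
tool_pos: [0.4876, -0.1237, 0.2538]
tcp_rot: [-0.223, 0.975, -0.0, 0.001]
force: [1.0, 0.2, 0.3]
finger_gap: 0.999
grip_force: 0.0
```

>>> {"api": "apply_moves", "payload": {
  "motion": [0, 0, 0, 0, 0, -7.1, 0, 0, 0, 0, 0, -7.1, 0, 0, 0, 0, 0, -7.1, 0, 0, 0, 0, 0, -7.1, 0, 0, 0, 0, 0, -7.1, 0, 0, 0, 0, 0, -7.1, 0, 0, 0, 0, 0, -7.1, 0, 0, 0, 0, 0, -7.1, 0, 0, 0, 0, 0, -7.1, 0, 0, 0, 0, 0, -7.1, 0, 0, 0, 0, 0, -6, 0, 0, 0, 0, 0, 0]
}}

```text
t: 2.55
tool_pos: [0.4871, -0.1257, 0.2535]
tcp_rot: [0.782, -0.623, 0.0, -0.0]
force: [0.1, 0.2, 0.1]
finger_gap: 0.997
grip_force: 0.0
```

```bash
python3 - <<'E'
from h import *
st(); print(np.round(env.read_state()["q"],2))
a=snap("wrist","w0.png")
print(w2px("wrist",[[.557,.06,.01],[.48,-.22,.137],[.477,.419,.01]]))
E
```

```text
t 2.55 pos [ 0.4871 -0.1257  0.2535] F [0.1 0.2 0.1] gap 0.997 gf 0.0
[[ 0.223 -0.975  0.   ]
 [-0.975 -0.223  0.   ]
 [ 0.    -0.    -1.   ]]
[ 0.07  0.18 -0.28  0.   -1.11  0.15]
[[227.6003371  302.13605414]
 [364.38192655  63.74109717]
 [246.74334476 515.13452664]]
```

View pics/w0.png

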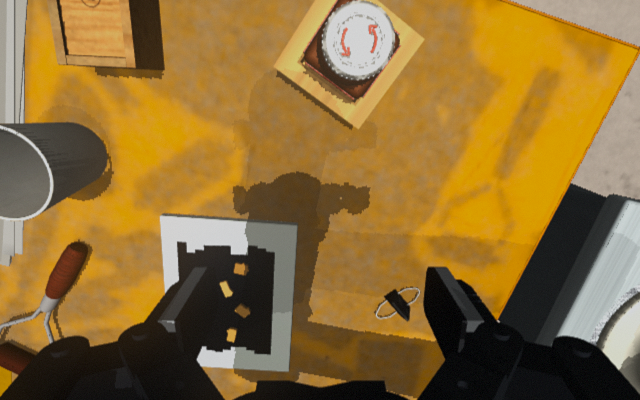

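The wrist view shows the cap at about (357,40), the slab from (165,215) to (292,370), and chips at (240,268), (226,289), (242,311) and (232,335). I'll measure them.

```bash
python3 - <<'E'
from h import *
import math
a=env.capture("wrist")
H={"inking_slab":.01,"chip0_center":.0125,"chip2_center":.0125,"cap_center":.137}
for n,z in H.items():
    for d in env.trace(n,"wrist")[:5]:
        if d["score"]<.3: continue
        m=d["mask"].astype(np.uint8); c=max(cv2.findContours(m,0,2)[0],key=cv2.contourArea)
        r=cv2.minAreaRect(c); box=cv2.boxPoints(r); uv=np.array(d["location"])*[640,400]
        print(n,round(d["score"],2),uv.round(),r[1],m.sum(),px2w("wrist",uv,z)[0].round(4)); print("   ",px2w("wrist",box,z)[:,:2].round(3).tolist())
E
```

```text
inking_slab 0.57 [244. 275.] (138.50450134277344, 152.1070098876953) 15019 [0.5432 0.0205 0.01  ]
    [[0.636, 0.171], [0.644, -0.035], [0.496, -0.06], [0.465, 0.144]]
chip0_center 0.48 [232. 334.] (13.0, 8.0) 97 [0.5456 0.1007 0.0125]
    [[0.55, 0.092], [0.541, 0.09], [0.538, 0.108], [0.547, 0.111]]
chip2_center 0.51 [225. 291.] (16.54690170288086, 8.9442720413208) 134 [0.5615 0.0436 0.0125]
    [[0.57, 0.035], [0.562, 0.027], [0.551, 0.045], [0.559, 0.052]]
cap_center 0.67 [356.  40.] (79.0, 73.0) 4658 [ 0.4888 -0.232   0.137 ]
    [[0.514, -0.248], [0.472, -0.258], [0.46, -0.215], [0.504, -0.205]]
```

>>> {"api": "apply_moves", "payload": {
  "motion": [-4.1, 0, 0, 0, 0, 0, -4.1, 0, 0, 0, 0, 0, -4.1, 0, 0, 0, 0, 0, -4.1, 0, 0, 0, 0, 0, -4.1, 0, 0, 0, 0, 0, -4.1, 0, 0, 0, 0, 0, -4.1, 0, 0, 0, 0, 0, -4.1, 0, 0, 0, 0, 0, -4.1, 0, 0, 0, 0, 0, -4.1, 0, 0, 0, 0, 0, -4.1, 0, 0, 0, 0, 0, -4.1, 0, 0, 0, 0, 0]
}}

```text
t: 3.85
tool_pos: [0.3774, 0.3561, 0.2536]
tcp_rot: [0.781, -0.624, 0.0, -0.0]
force: [2.2, -0.4, -0.3]
finger_gap: 1.003
grip_force: 0.0
```

>>> {"api": "apply_moves", "payload": {
  "motion": [-2.5, -2.5, 0, 0, 0, 0, -2.5, -2.5, 0, 0, 0, 0, -2.5, -2.5, 0, 0, 0, 0, 0, -2.5, 0, 0, 0, 0, 0, 0, 0, 0, 0, 0, 0, 0, 0, 0, 0, 0, 0, 0, 0, 0, 0, 0]
}}

```text
t: 4.43
tool_pos: [0.459, 0.4489, 0.2528]
tcp_rot: [0.781, -0.624, -0.0, 0.001]
force: [-0.9, -0.9, 0.0]
finger_gap: 1.001
grip_force: 0.0
```

```bash
python3 - <<'E'
from h import *
st()
a=snap("wrist","w1.png")
for n,z in {"scraper_grip":.0085,"scraper_edge":.001}.items():
    for d in env.trace(n,"wrist")[:2]:
        if d["score"]<.3: continue
        m=d["mask"].astype(np.uint8); c=max(cv2.findContours(m,0,2)[0],key=cv2.contourArea)
        r=cv2.minAreaRect(c); box=cv2.boxPoints(r); uv=np.array(d["location"])*[640,400]
        print(n,round(d["score"],2),uv.round(),box.round().tolist(),m.sum()); print("   ",px2w("wrist",box,0.002)[:,:2].round(3).tolist())
E
```

```text
t 4.4333 pos [0.459  0.4489 0.2528] F [-0.9 -0.9  0. ] gap 1.001 gf 0.0
[[ 0.22  -0.975 -0.001]
 [-0.975 -0.22  -0.001]
 [ 0.001  0.001 -1.   ]]
scraper_grip 0.65 [311.  69.] [[271.0, 24.0], [345.0, 20.0], [353.0, 187.0], [279.0, 191.0]] 6687
    [[0.533, 0.33], [0.466, 0.312], [0.418, 0.468], [0.495, 0.49]]
scraper_edge 0.88 [310.  69.] [[271.0, 25.0], [344.0, 21.0], [354.0, 186.0], [281.0, 191.0]] 6513
    [[0.533, 0.331], [0.467, 0.312], [0.417, 0.467], [0.493, 0.49]]
```

View pics/w1.png

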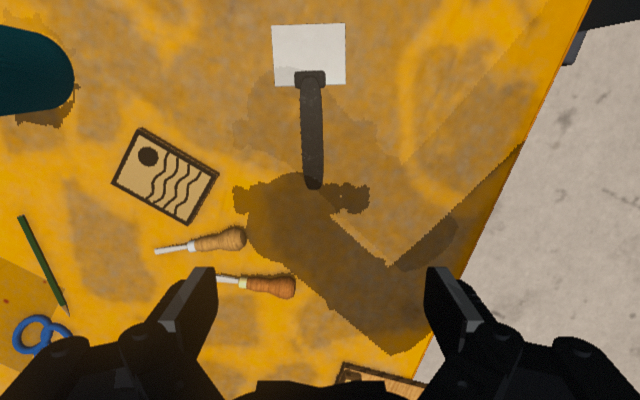

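The wrist view shows the blade edge from (272,26) to (345,23) and the handle end at (314,188). The handle is well clear of other things.

```bash
python3 - <<'E'
from h import *
e=px2w("wrist",[308.5,24.5],.001)[0]; h=px2w("wrist",[314,188],.0085)[0]; b=px2w("wrist",[[272,26],[345,23]],.001)
d=(h-e)[:2]; L=np.linalg.norm(d); d/=L
print(e,h,L,np.degrees(np.arctan2(d[1],d[0])), "blade w",np.linalg.norm(b[1]-b[0]), "blade normal ang",np.degrees(np.arctan2(*(b[0]-b[1])[[0,1]]*[1,1])))
bd=(b[0]-b[1])[:2]; print("handle ang by blade",np.degrees(np.arctan2(bd[0],-bd[1])))
g=e[:2]+d*.1
s=env.read_state(); M=R.from_quat(s["tcp_rot"]).as_matrix()
print("grip",g,"shift tool cm",(M.T@(np.r_[g,.0255]-s["tool_pos"])*100).round(2), "tool x ang",np.degrees(np.arctan2(M[1,0],M[0,0])))
# slab from wrist/top corner fits, chips
E
```

```text
[0.49868695 0.32274527 0.001     ] [0.45918414 0.4765193  0.0085    ] 0.15876688263333735 104.40711334937836 blade w 0.0691321698386598 blade normal ang 75.07603710231616
handle ang by blade 104.92396289768384
grip [0.47380594 0.4196005 ] shift tool cm [ 3.2  -0.81 22.85] tool x ang -77.22727927592709
```

>>> {"api": "apply_moves", "payload": {
  "motion": [1.6, -0.4, 3.5, 0, 0, -1.8, 1.6, -0.4, 3.5, 0, 0, 0, 0, 0, 3.5, 0, 0, 0, 0, 0, 3.5, 0, 0, 0, 0, 0, 3.0, 0, 0, 0, 0, 0, 2.5, 0, 0, 0, 0, 0, 2.0, 0, 0, 0, 0, 0, 1.2, 0, 0, 0, 0, 0, 0, 0, 0, 0, 0, 0, 0, 0, 0, 0],
  "grip": 5
}}

```text
t: 5.42
tool_pos: [0.4747, 0.4204, 0.0269]
tcp_rot: [0.791, -0.612, 0.0, -0.0]
force: [0.6, 0.6, 1.0]
finger_gap: 0.585
grip_force: 0.0
```

>>> {"api": "apply_moves", "payload": {
  "motion": [0, 0, 0, 0, 0, 0, 0, 0, 0, 0, 0, 0, 0, 0, 0, 0, 0, 0, 0, 0, 0, 0, 0, 0, 0, 0, 0, 0, 0, 0, 0, 0, 0, 0, 0, 0, 0, 0, 0, 0, 0, 0, 0, 0, 0, 0, 0, 0],
  "grip": 1,
  "force": 60
}}

```text
t: 6.08
tool_pos: [0.4754, 0.4212, 0.0285]
tcp_rot: [0.791, -0.611, 0.0, -0.002]
force: [-1.5, -0.5, 6.7]
finger_gap: 0.227
grip_force: 60.6
```

>>> {"api": "apply_moves", "payload": {
  "motion": [0, 0, -1, 0, 0, 0, 0, 0, -2, 0, 0, 0, 1.4, -0.1, -2, 0, 0, 1.8, 3, -0.1, 0, 0, 0, 2, 3, -0.1, 0, 0, 0, 2, 3, 0, 0, 0, 0, 0, 3, 0, 0, 0, 0, 0, 3, 0, 0, 0, 0, 0, 2, 0, 0, 0, 0, 0, 1, 0, 0, 0, 0, 0, 0, 0, 0, 0, 0, 0, 0, 0, 0, 0, 0, 0]
}}

```text
t: 7.08
tool_pos: [0.512, 0.2302, 0.0768]
tcp_rot: [0.759, -0.651, 0.0, -0.001]
force: [0.1, 1.0, -1.0]
finger_gap: 0.23
grip_force: 59.7
```

```bash
python3 - <<'E'
from h import *
st()
a=snap("wrist"); b=snap("side"); 
g=w2px("side",[[.53,.235,.05],[.556,.057,.01],[.541,.155,.01]]); print(g)
x0=int(np.clip(g[:,0].mean()-200,0,240)); y0=int(np.clip(g[:,1].mean()-130,0,140))
c=cv2.resize(b[y0:y0+260,x0:x0+400],(800,520)); print(x0,y0)
cv2.imwrite("pics/s1.png",c[:,:,::-1]); cv2.imwrite("pics/w2.png",a[:,:,::-1])
E
```

```text
t 7.0833 pos [0.512  0.2302 0.0768] F [ 0.1  1.  -1. ] gap 0.23 gf 59.67021379619837
[[ 0.152 -0.988  0.001]
 [-0.988 -0.152  0.001]
 [-0.001 -0.001 -1.   ]]
[[356.5711966  238.64333092]
 [348.50157833 218.47948195]
 [352.55007961 235.61525752]]
152 100
```

View pics/w2.png

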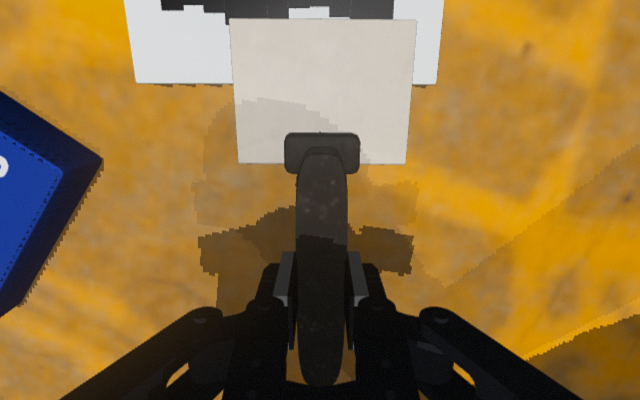

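View pics/s1.png

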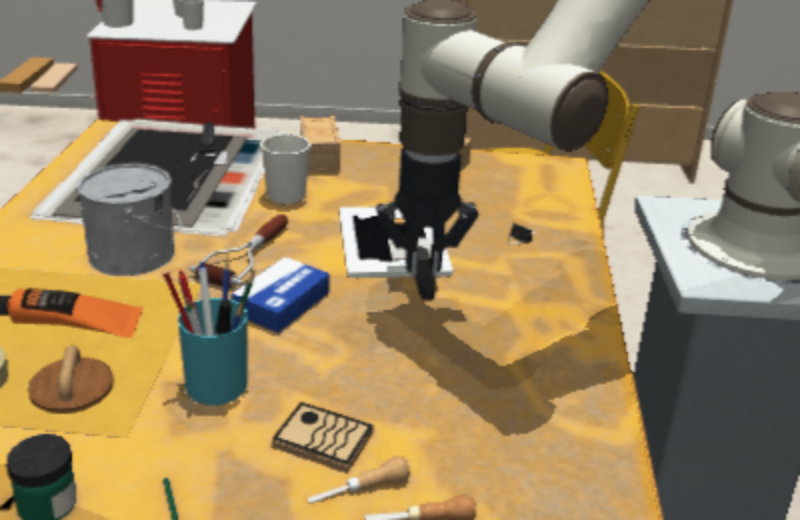

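The wrist view shows the blade straight and level in the fingers, with its edge from (230,19) to (416,21), and the slab's near edge at row 84. The side view shows the gripper and scraper near the slab's end, with the wipes clear.

```bash
python3 - <<'E'
from h import *
s=env.read_state(); M=R.from_quat(s["tcp_rot"]).as_matrix(); p=np.array(s["tool_pos"])
for dz in (.02,.0285,.037):
  for dx in (.095,.1,.105):
    print(dz,dx,w2px("wrist",[p+M@[dx,w,dz] for w in(.035,-.035)]+[p+M@[dx-.055,w,dz] for w in(.035,-.035)]).round().tolist())
c=np.array([.556,.057,.01]); yx=np.array([-.151,.988,0]); xx=np.array([.988,.151,0])
print("slab corner px",w2px("wrist",[c+yx*.1+xx*.075,c+yx*.1-xx*.075]))
print(px2w("wrist",[[135,83],[437,84]],.01))
E
```

```text
0.02 0.095 [[416.0, 36.0], [222.0, 36.0], [405.0, 184.0], [234.0, 183.0]]
0.02 0.1 [[417.0, 21.0], [221.0, 21.0], [406.0, 172.0], [233.0, 171.0]]
0.02 0.105 [[419.0, 5.0], [220.0, 5.0], [407.0, 159.0], [232.0, 159.0]]
0.0285 0.095 [[411.0, 39.0], [228.0, 39.0], [401.0, 178.0], [238.0, 178.0]]
0.0285 0.1 [[412.0, 25.0], [227.0, 25.0], [402.0, 167.0], [237.0, 167.0]]
0.0285 0.105 [[413.0, 10.0], [226.0, 10.0], [402.0, 155.0], [236.0, 155.0]]
0.037 0.095 [[406.0, 42.0], [233.0, 41.0], [397.0, 174.0], [242.0, 174.0]]
0.037 0.1 [[407.0, 28.0], [232.0, 28.0], [398.0, 163.0], [241.0, 163.0]]
0.037 0.105 [[408.0, 14.0], [231.0, 14.0], [398.0, 152.0], [241.0, 152.0]]
slab corner px [[134.78397221  82.75269272]
 [435.92607735  83.67100235]]
[[0.61489404 0.16722701 0.01      ]
 [0.46623274 0.14454433 0.01      ]]
```

>>> {"api": "apply_moves", "payload": {
  "motion": [0, -0.9, 0, 0, 0, 0, 0, -0.9, 0, 0, 0, 0, 0, 0, 1.2, 0, 0, 0, 0, 0, 1.2, 0, 0, 0, 0, 0, 0.8, 0, 0, 0, 0, 0, 0.5, 0, 0, 0, 0, 0, 0, 0, 0, 0, 0, 0, 0, 0, 0, 0, 0, 0, 0, 0, 0, 0]
}}

```text
t: 7.93
tool_pos: [0.5298, 0.233, 0.0397]
tcp_rot: [0.759, -0.651, 0.0, -0.0]
force: [0.3, -0.4, -1.7]
finger_gap: 0.228
grip_force: 59.7
```

>>> {"api": "apply_moves", "payload": {
  "motion": [0, 0, 0.1, 0, 0, 0, 0, 0, 0, 0, 0, 0, 0, 0, 0, 0, 0, 0]
}}

```text
t: 8.18
tool_pos: [0.5295, 0.2328, 0.0387]
tcp_rot: [0.759, -0.651, 0.0, -0.0]
force: [-1.1, -0.7, -1.1]
finger_gap: 0.229
grip_force: 59.7
```

>>> {"api": "apply_moves", "payload": {
  "motion": [0.8, 0, 0.03, 0, 0, 0, 1, 0, 0.03, 0, 0, 0, 1, 0, 0, 0, 0, 0, 1, 0, 0, 0, 0, 0, 1, 0, 0, 0, 0, 0, 1, 0, 0, 0, 0, 0, 1, 0, 0, 0, 0, 0, 1, 0, 0, 0, 0, 0, 1, 0, 0, 0, 0, 0, 1, 0, 0, 0, 0, 0, 0.7, 0, 0, 0, 0, 0, 0, 0, 0, 0, 0, 0]
}}

```text
t: 9.18
tool_pos: [0.5465, 0.1274, 0.0385]
tcp_rot: [0.759, -0.651, 0.001, -0.001]
force: [1.0, -1.3, 4.7]
finger_gap: 0.23
grip_force: 60.4
```

```bash
python3 - <<'E'
from h import *
st()
a=snap("wrist","w3.png")
E
```

```text
t 9.1833 pos [0.5465 0.1274 0.0385] F [ 1.  -1.3  4.7] gap 0.23 gf 60.38378778845072
[[ 0.152 -0.988  0.002]
 [-0.988 -0.152  0.   ]
 [ 0.    -0.002 -1.   ]]
```

View pics/w3.png

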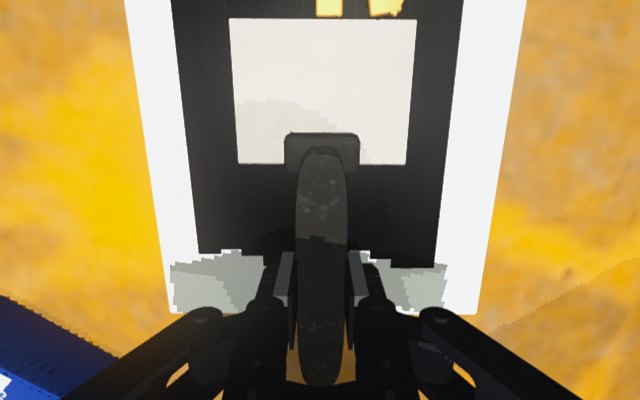

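The wrist view shows chips being pushed ahead of the blade at (328,8) and (385,8), with contact light. I'll continue off the end.

>>> {"api": "apply_moves", "payload": {
  "motion": [0.8, 0, 0, 0, 0, 0, 1, 0, 0, 0, 0, 0, 1, 0, 0, 0, 0, 0, 1, 0, 0, 0, 0, 0, 1, 0, 0, 0, 0, 0, 1, 0, 0, 0, 0, 0, 1, 0, 0, 0, 0, 0, 1, 0, 0, 0, 0, 0, 1, 0, 0, 0, 0, 0, 1, 0, 0, 0, 0, 0, 0.8, 0, 0, 0, 0, 0, 0, 0, 0, 0, 0, 0]
}}

```text
t: 10.23
tool_pos: [0.5624, 0.0225, 0.0385]
tcp_rot: [0.759, -0.651, 0.001, -0.0]
force: [1.7, -3.0, 6.1]
finger_gap: 0.229
grip_force: 60.4
```

>>> {"api": "apply_moves", "payload": {
  "motion": [0, 0, -1.5, 0, 0, 0, 0, 0, -2.5, 0, 0, 0, 0, 0, -3, 0, 0, 0, 0, 0, -3, 0, 0, 0, 0, 0, -2, 0, 0, 0, -3, 0, 0, 0, 0, 0, -4, 0, 0, 0, 0, 0, -4, 0, 0, 0, 0, 0, -4, 0, 0, 0, 0, 0, -4, 0, 0, 0, 0, 0, -2, 0, 0, 0, 0, 0, 0, 0, 0, 0, 0, 0]
}}

```text
t: 11.23
tool_pos: [0.5284, 0.2341, 0.1564]
tcp_rot: [0.76, -0.649, -0.0, 0.001]
force: [0.2, -0.2, -0.9]
finger_gap: 0.226
grip_force: 59.7
```

```bash
python3 - <<'E'
from h import *
st()
a=snap("wrist"); b=snap("top")
for cam in("wrist","top"):
  for n in("chip0_center","chip1_center","chip2_center","chip3_center"):
    for d in env.find_in(n,cam)[:4]:
      if d["score"]>.25:
        uv=np.array(d["location"])*[640,400]; print(cam,n,round(d["score"],2),uv.round(),px2w(cam,uv,.0025)[0].round(3))
t=cv2.resize(b[180:300,260:460],(800,480),interpolation=cv2.INTER_CUBIC)
w=cv2.resize(a,(640,400)); cv2.imwrite("pics/w4.png",t[:,:,::-1]); cv2.imwrite("pics/w4w.png",w[:,:,::-1])
E
```

```text
t 11.2333 pos [0.5284 0.2341 0.1564] F [ 0.2 -0.2 -0.9] gap 0.226 gf 59.66735489666462
[[ 0.157 -0.988 -0.002]
 [-0.988 -0.157 -0.001]
 [ 0.001  0.002 -1.   ]]
```

View pics/w4w.png

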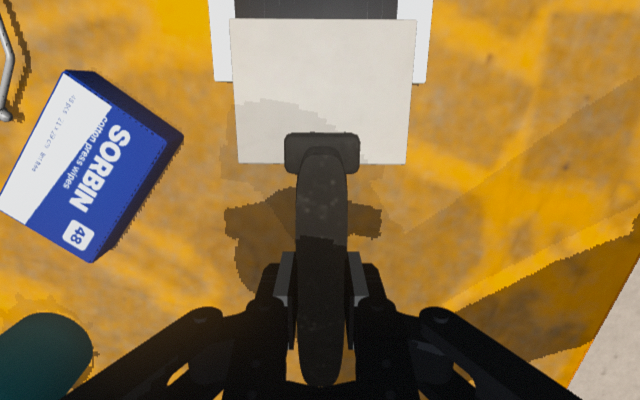

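This wrist view is blocked by the blade, so I'll check the saved top crop.

View pics/w4.png

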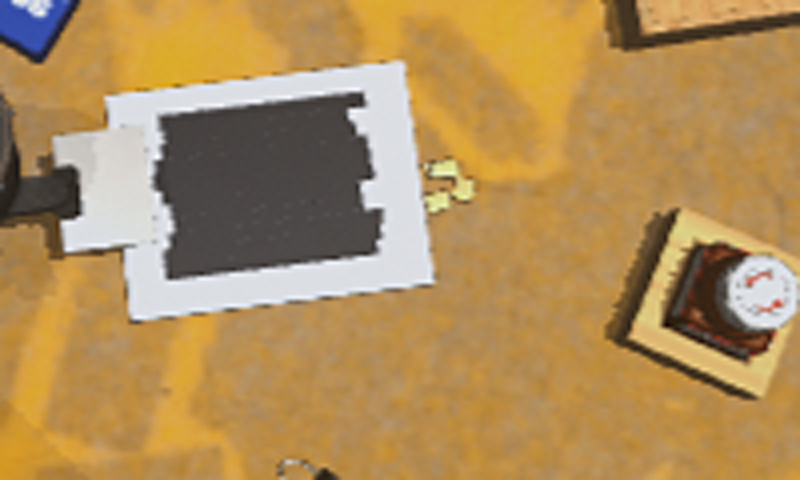

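The crop shows the ink patch clear and the chips on the table at about (440,167), (463,185) and (437,202), past the slab edge at column 425. I'll check the yellow area against the start while I move to the laying place.

```bash
python3 - <<'E'
from h import *
import glob
def y(im): 
    h=cv2.cvtColor(im,cv2.COLOR_BGR2HSV); return ((h[...,0]>22)&(h[...,0]<35)&(h[...,2]>190)&(h[...,1]<150)&(h[...,1]>60)).astype(np.uint8)
a=y(cv2.imread("pics/top0.png")[180:300,260:460]); b=cv2.resize(cv2.imread("pics/w4.png"),(200,120),interpolation=cv2.INTER_AREA); b=y(b)
for m in(a,b):
    n,l,s,c=cv2.connectedComponentsWithStats(m); print([(s[i,4],(c[i]+[260,180]).round(1).tolist(),px2w("top",c[i]+[260,180],.005)[0,:2].round(3).tolist()) for i in range(1,n) if s[i,4]>3])
E
```

```text
[(np.int32(4), [334.2, 223.8], [0.566, 0.039]), (np.int32(18), [309.5, 230.1], [0.547, 0.104]), (np.int32(26), [344.0, 230.1], [0.55, 0.013]), (np.int32(21), [323.4, 233.5], [0.539, 0.067]), (np.int32(47), [432.4, 237.6], [0.537, -0.222]), (np.int32(19), [427.2, 243.8], [0.52, -0.207]), (np.int32(6), [425.5, 248.8], [0.506, -0.203]), (np.int32(5), [422.4, 254.8], [0.49, -0.194]), (np.int32(18), [421.9, 258.8], [0.48, -0.193]), (np.int32(9), [450.0, 272.0], [0.448, -0.266])]
[(np.int32(39), [373.7, 224.5], [0.567, -0.066]), (np.int32(21), [368.9, 229.9], [0.552, -0.053]), (np.int32(44), [432.4, 237.8], [0.536, -0.221]), (np.int32(18), [427.3, 243.8], [0.52, -0.208]), (np.int32(5), [425.4, 248.6], [0.507, -0.202]), (np.int32(19), [422.1, 258.5], [0.481, -0.193]), (np.int32(5), [451.8, 269.2], [0.455, -0.271]), (np.int32(8), [449.8, 272.0], [0.448, -0.266])]
```

>>> {"api": "apply_moves", "payload": {
  "motion": [-2.5, 0, 0, 0, 0, 0, -4, 0, 0, 0, 0, 0, -4, 0, 2, 0, 0, 0, -4, 0, 3, 0, 0, 0, -2.5, 0, 3, 0, 0, 0, -1, 0, 2, 0, 0, 0, 0, 0, 1.5, 0, 0, 0, 0, 0, 0.8, 0, 0, 0, 0, 0, 0.3, 0, 0, 0, 0, 0, 0, 0, 0, 0, 0, 0, 0, 0, 0, 0]
}}

```text
t: 12.65
tool_pos: [0.5044, 0.4003, 0.0392]
tcp_rot: [0.759, -0.651, 0.0, -0.001]
force: [0.5, -0.7, -0.9]
finger_gap: 0.227
grip_force: 59.7
```

>>> {"api": "apply_moves", "payload": {
  "motion": [0, 0, 0.5, 0, 0, 0, 0, 0, 0.4, 0, 0, 0, 0, 0, 0.15, 0, 0, 0, 0, 0, 0, 0, 0, 0, 0, 0, 0, 0, 0, 0]
}}

```text
t: 13.07
tool_pos: [0.5038, 0.4002, 0.0285]
tcp_rot: [0.759, -0.651, 0.0, -0.0]
force: [-0.6, -1.8, 3.8]
finger_gap: 0.232
grip_force: 60.3
```

>>> {"api": "apply_moves", "payload": {
  "motion": [0, 0, 0, 0, 0, 0, 0, 0, 0, 0, 0, 0, 0, 0, 0, 0, 0, 0, 0, 0, 0, 0, 0, 0, 0, 0, 0, 0, 0, 0, 0, 0, 0, 0, 0, 0],
  "grip": 4.5
}}

```text
t: 13.57
tool_pos: [0.5035, 0.4004, 0.0274]
tcp_rot: [0.759, -0.651, 0.0, 0.0]
force: [-0.3, 0.1, 0.2]
finger_gap: 0.529
grip_force: 0.0
```

>>> {"api": "apply_moves", "payload": {
  "motion": [0, 0, -1.5, 0, 0, 0, 0, 0, -3, 0, 0, 0, 0, 0, -4, 0, 0, 0, 0, 0, -4, 0, 0, 0, 0, 0, -4, 0, 0, 0, 0, 0, -4, 0, 0, 0, 3, 0, -2.5, 0, 0, 0, 4.1, 0, 0, 0, 0, 0, 4.1, 0, 0, 0, 0, 0, 4.1, 0, 0, 0, 0, 0, 4.1, 0, 0, 0, 0, 0, 4.1, 0, 0, 0, 0, 0],
  "grip": 8.5
}}

```text
t: 14.57
tool_pos: [0.5391, 0.1662, 0.2578]
tcp_rot: [0.759, -0.651, 0.0, -0.0]
force: [0.1, 0.6, -0.5]
finger_gap: 0.998
grip_force: 0.0
```

```bash
python3 - <<'E'
from h import *
st(); print(np.round(env.read_state()["q"],2))
a=snap("wrist","w5.png")
for n,z in {"cap_center":.137,"chip0_center":.003,"chip1_center":.003,"chip2_center":.003,"chip3_center":.003}.items():
    for d in env.find_in(n,"wrist")[:4]:
        if d["score"]>.3: uv=np.array(d["location"])*[640,400]; print(n,round(d["score"],2),uv.round(),px2w("wrist",uv,z)[0].round(4))
E
```

```text
t 14.5667 pos [0.5391 0.1662 0.2578] F [ 0.1  0.6 -0.5] gap 0.998 gf 0.0
[[ 0.153 -0.988  0.   ]
 [-0.988 -0.153  0.   ]
 [-0.    -0.    -1.   ]]
[ 0.59  0.28 -0.14 -0.   -1.15 -0.43]
cap_center 0.51 [320.  73.] [0.5518 0.079  0.137 ]
```

View pics/w5.png

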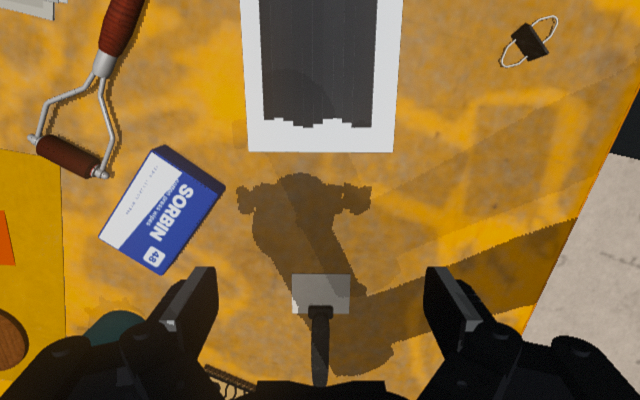

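The wrist view shows the slab clear and the scraper lying flat at (320,320), away from the slab. Next, the bottle.

>>> {"api": "apply_moves", "payload": {
  "motion": [3.2, 1.2, 0, 0, 0, 0, 3.2, 1.2, 0, 0, 0, 0, 3.2, 1.2, 0, 0, 0, 0, 3.2, 1.2, 0, 0, 0, 0, 3.2, 1.2, 0, 0, 0, 0, 2.0, 1.0, 0, 0, 0, 0, 0.8, 0, 0, 0, 0, 0, 0, 0, 0, 0, 0, 0, 0, 0, 0, 0, 0, 0]
}}

```text
t: 15.62
tool_pos: [0.4996, -0.0274, 0.2576]
tcp_rot: [0.759, -0.651, 0.0, -0.0]
force: [0.6, -0.2, 0.2]
finger_gap: 0.99
grip_force: 0.0
```

```bash
python3 - <<'E'
from h import *
st()
a=snap("wrist","w6.png")
for n,z in {"cap_center":.137,"chip0_center":.003,"chip1_center":.003,"chip2_center":.003}.items():
    for d in env.trace(n,"wrist")[:4]:
        if d["score"]>.3: uv=np.array(d["location"])*[640,400]; print(n,round(d["score"],2),uv.round(),d["mask"].sum(),px2w("wrist",uv,z)[0].round(4))
# white circle of cap top
p=w2px("wrist",[[.487,-.228,.137]])[0]; print("pred",p)
h=cv2.cvtColor(a,cv2.COLOR_RGB2HSV); m=((h[...,1]<60)&(h[...,2]>130)).astype(np.uint8)
yy,xx=np.mgrid[:400,:640]; m[(xx-p[0])**2+(yy-p[1])**2>70**2]=0
c=max(cv2.findContours(m,0,2)[0],key=cv2.contourArea); (cx,cy),r=cv2.minEnclosingCircle(c)
print(cx,cy,r,px2w("wrist",[[cx,cy],[cx+r,cy]],.137))
E
```

```text
t 15.6167 pos [ 0.4996 -0.0274  0.2576] F [ 0.6 -0.2  0.2] gap 0.99 gf 0.0
[[ 0.153 -0.988  0.   ]
 [-0.988 -0.153  0.   ]
 [-0.    -0.    -1.   ]]
chip0_center 0.47 [254. 119.] 176 [ 0.5731 -0.0598  0.003 ]
chip1_center 0.59 [276. 127.] 183 [ 0.5494 -0.0563  0.003 ]
pred [ 399.47287957 -145.5085681 ]Traceback (most recent call last):
  File "<stdin>", line 11, in <module>
ValueError: max() iterable argument is empty
```

View pics/w6.png

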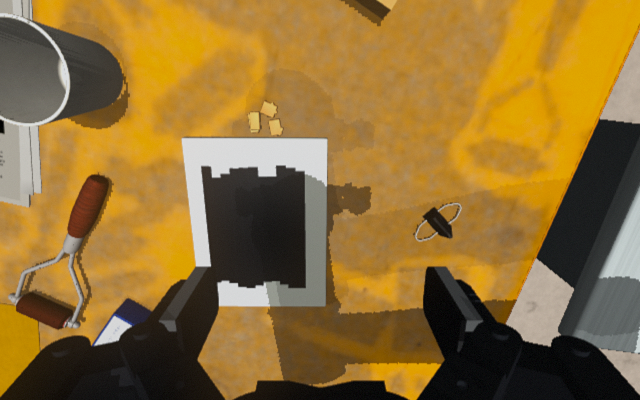

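The wrist view shows chips beyond the slab's far end at (254,121), (269,108) and (276,127), and the slab clear. I'll check their area, then move over the cap.

```bash
python3 - <<'E'
from h import *
im=cv2.imread("pics/w6.png")[90:142,235:300]; h=cv2.cvtColor(im,cv2.COLOR_BGR2HSV)
for smax in (130,150,170):
    m=((h[...,1]<smax)&(h[...,1]>50)&(h[...,2]>120)).astype(np.uint8)
    n,l,s,c=cv2.connectedComponentsWithStats(m,connectivity=4); print(smax,[(s[i].tolist(),(c[i]+[235,90]).round().tolist()) for i in range(1,n) if s[i,4]>8])
m=((h[...,1]<150)&(h[...,1]>50)&(h[...,2]>120))
for r in h[8:48:1,10:50,1]: print("".join("#" if v<150 and v>50 else "." for v in r), " ")
E
```

```text
130 [([60, 23, 5, 8, 24], [297.0, 117.0]), ([20, 24, 3, 6, 15], [256.0, 116.0]), ([0, 47, 13, 1, 13], [241.0, 137.0]), ([34, 47, 31, 1, 31], [284.0, 137.0])]
150 [([25, 0, 40, 48, 831], [285.0, 120.0]), ([29, 12, 12, 12, 89], [270.0, 107.0]), ([0, 22, 25, 26, 238], [252.0, 125.0]), ([28, 31, 4, 4, 11], [264.0, 123.0])]
170 [([0, 0, 65, 48, 2081], [274.0, 119.0])]
........................................  
........................................  
........................................  
...................................#....  
...................###............######  
...................###.#..##.....#.#####  
...................#########........####  
...................#########.........###  
....................###########.......##  
.....................##########......###  
....................###########......###  
.......................########......###  
.......................########...######  
.........................######...###.##  
.........#.##............####.#...#####.  
.....########.............###.....###...  
.....########............#.......#####..  
...
[... 283 characters left out ...]
######.####.  
....#.########....###...##########.####.  
......########....####...#########.###..  
......########....##......#########.##..  
...#..########............#########.##..  
.#.##.########.#.........##########.##..  
#####.########.#.......#.##########..##.  
#####.########.##....###..##############  
#####.##.#..##.##########.###########.##  
.########################.###########.##  
.##############..########.##########.###  
..#########......#########.#####.##..###  
...##.##..........########.#######...###  
.....##............#######...........###  
.....#...............#####...#..#...####  
.############....#########.#############  
########################################
```

>>> {"api": "apply_moves", "payload": {
  "motion": [1.9, 0, 0, 0, 0, 0, 1.9, 0, 0, 0, 0, 0, 1.9, 0.3, 0, 0, 0, 0, 1.9, 0.3, 0, 0, 0, 0, 1.9, 0.4, 0, 0, 0, 0, 1, 0, 0, 0, 0, 0, 0, 0, 0, 0, 0, 0, 0, 0, 0, 0, 0, 0]
}}

```text
t: 16.53
tool_pos: [0.5052, -0.1335, 0.2574]
tcp_rot: [0.759, -0.651, -0.0, -0.0]
force: [0.5, 0.6, 0.6]
finger_gap: 0.996
grip_force: 0.0
```

```bash
python3 - <<'E'
from h import *
st()
a=snap("wrist")
for d in env.trace("cap_center","wrist")[:2]:
    uv=np.array(d["location"])*[640,400]; print(round(d["score"],2),uv.round(),d["mask"].sum(),px2w("wrist",uv,.137)[0].round(4))
p=w2px("wrist",[[.487,-.228,.137]])[0]; print("pred",p)
h=cv2.cvtColor(a,cv2.COLOR_RGB2HSV); m=((h[...,1]<60)&(h[...,2]>130)).astype(np.uint8)
yy,xx=np.mgrid[:400,:640]; m[(xx-p[0])**2+(yy-p[1])**2>75**2]=0
c=max(cv2.findContours(m,0,2)[0],key=cv2.contourArea); (cx,cy),r=cv2.minEnclosingCircle(c)
print(cv2.boundingRect(c),cx,cy,r,px2w("wrist",[[cx,cy],[cx+r,cy]],.137))
for n in("chip0_center","chip1_center","chip2_center","chip3_center"):
    for d in env.trace(n,"wrist")[:4]:
        if d["score"]>.3: uv=np.array(d["location"])*[640,400]; print(n,round(d["score"],2),uv.round(),d["mask"].sum(),px2w("wrist",uv,.003)[0].round(4))
E
```

```text
t 16.5333 pos [ 0.5052 -0.1335  0.2574] F [0.5 0.6 0.6] gap 0.996 gf 0.0
[[ 0.152 -0.988 -0.   ]
 [-0.988 -0.152  0.   ]
 [-0.     0.    -1.   ]]
0.66 [261. 302.] 16467 [ 0.5379 -0.0432  0.137 ]
0.62 [368.  58.] 4305 [ 0.4895 -0.2306  0.137 ]
pred [371.42039774  62.9048641 ]
(336, 18, 72, 76) 371.5 56.0 38.330894470214844 [[ 0.48774806 -0.23198073  0.137     ]
 [ 0.46401607 -0.23567186  0.137     ]]
chip0_center 0.63 [249. 217.] 189 [ 0.5741 -0.0582  0.003 ]
chip0_center 0.32 [ 59. 194.] 10026 [ 0.7818 -0.0536  0.003 ]
chip1_center 0.72 [271. 220.] 150 [ 0.5494 -0.0584  0.003 ]
chip3_center 0.65 [262. 206.] 140 [ 0.5608 -0.073   0.003 ]
```

The networks see only three chips. I'll compare the top picture with the first one to find the fourth.

```bash
python3 - <<'E'
from h import *
b=snap("top","top2.png"); a=snap("wrist","w7.png")
t0=cv2.imread("pics/top0.png"); t=b[:,:,::-1]
y=lambda p:cv2.cvtColor(p,cv2.COLOR_BGR2LAB).astype(int)
d=np.abs(y(t)-y(t0)).sum(2); m=(d>35).astype(np.uint8)
n,l,s,c=cv2.connectedComponentsWithStats(m)
print([(s[i,4].item(),c[i].round().tolist()) for i in range(1,n) if 5<s[i,4]<400])
# ascii of chip area (top view), b-a chroma proxy
sub=y(t)[212:242,355:395]
for r in sub: print(" ".join("%3d"%v for v in r[8:26,0]))
w=a[190:240,230:290].astype(int); hs=cv2.cvtColor(a[190:240,230:290],cv2.COLOR_RGB2HSV)
for r in hs[...,1]: print("".join("#" if 60<v<140 else "+" if 60<v<165 else "." for v in r))
E
```

```text
[(35, [310.0, 231.0]), (6, [308.0, 238.0]), (9, [468.0, 277.0]), (11, [383.0, 364.0]), (9, [385.0, 371.0]), (102, [287.0, 392.0]), (31, [332.0, 392.0]), (353, [465.0, 395.0]), (20, [637.0, 394.0])]
222 222 222 223 222 223 222 222 223 223 223 222 223 223 223 223 224 224
224 224 224 224 224 224 224 223 223 224 224 224 224 224 224 224 224 223
224 224 225 225 225 224 224 224 224 225 223 225 225 225 225 224 225 225
222 224 225 224 224 224 225 225 224 225 224 224 224 225 224 224 224 224
222 222 224 225 224 224 225 224 224 224 224 224 223 225 224 224 225 224
222 221 222 223 225 225 224 224 225 225 224 225 224 225 225 225 224 225
221 222 222 223 222 224 225 225 225 225 225 225 224 225 225 225 225 225
221 222 222 222 222 221 223 226 226 225 225 225 224 226 224 226 226 226
222 221 222 222 222 221 220 223 226 225 225 226 225 226 226 226 225 225
222 221 222 221 222 221 219 219 220 224 225 226 226 225 225 225 225 225
222 220 223 221 222 222 220 220 218 224 225 225 226 225 225 226 226 226
221 222 221 223 222 220 220 220 218 218 223 225 226 225 226 225 225 225
222 222 221 221 221 222 220 219 218 21
[... 3607 characters left out ...]
+++#+........++###++####+++++
.......+++.+.++++++++++++++++++++++++++++++++########+#+++++
####+#######################################################
...........#..........#...................................#.
............................................................
............................................................
............................................................
............................................................
............................................................
............................................................
............................................................
............................................................
```

```bash
python3 - <<'E'
from h import *
t0=cv2.resize(cv2.imread("pics/top0.png")[180:300,260:460],(800,480),interpolation=cv2.INTER_CUBIC); t=cv2.imread("pics/w4.png")
L=lambda p:cv2.cvtColor(p,cv2.COLOR_BGR2LAB).astype(int)
m=(np.abs(L(t)-L(t0)).sum(2)>35).astype(np.uint8)
n,l,s,c=cv2.connectedComponentsWithStats(m)
print([(s[i].tolist(),px2w("top",c[i]/4+[260,180],.003)[0,:2].round(3).tolist()) for i in range(1,n) if s[i,4]>60])
sub=m[150:216:3,410:490:2]
for r in sub: print("".join(".#"[v] for v in r))
E
```

```text
[([0, 92, 137, 169, 12691], [0.551, 0.193]), ([424, 160, 51, 45, 1012], [0.566, -0.064]), ([279, 170, 33, 24, 480], [0.562, 0.041]), ([327, 190, 25, 27, 557], [0.549, 0.011]), ([425, 192, 25, 21, 357], [0.551, -0.054]), ([184, 194, 32, 19, 504], [0.546, 0.102]), ([243, 201, 28, 29, 544], [0.538, 0.065]), ([761, 449, 39, 31, 620], [0.383, -0.282])]
........................................
........................................
..................###...................
...................#....................
..........###.##########................
.......###.#############................
.......##.##############................
.........################...............
........#################...............
.........####..############..##.........
..................#####.########........
.....................##.#########.......
........................########........
...............###....##########........
.........##...##.....###########........
............########..##########........
........###############.######..........
.........###########...#######..........
..........##########.......##...........
.......##.##########....................
.........#####..#.......................
........................................
```

The area adds up to three visible chips, so one may be stacked. I'll take a close wrist look before going on.

>>> {"api": "apply_moves", "payload": {
  "motion": [-2.1, -1, 0, 0, 0, 0, -2.1, -1, 0, 0, 0, 0, -2.1, -1, 2, 0, 0, 0, -2.1, -1, 3, 0, 0, 0, -2.1, -1, 3, 0, 0, 0, -2.1, -1, 3, 0, 0, 0, 0, 0, 0.7, 0, 0, 0, 0, 0, 0, 0, 0, 0, 0, 0, 0, 0, 0, 0]
}}

```text
t: 17.68
tool_pos: [0.5453, -0.0001, 0.1408]
tcp_rot: [0.759, -0.651, 0.0, 0.0]
force: [-0.3, 0.2, 1.1]
finger_gap: 0.998
grip_force: 0.0
```

```bash
python3 - <<'E'
from h import *
st()
a=snap("wrist","w8.png")
for n in("chip0_center","chip1_center","chip2_center","chip3_center"):
    for d in env.trace(n,"wrist")[:4]:
        if d["score"]>.25:
            uv=np.array(d["location"])*[640,400]; m=d["mask"].astype(np.uint8); c=max(cv2.findContours(m,0,2)[0],key=cv2.contourArea); bx=px2w("wrist",cv2.boxPoints(cv2.minAreaRect(c)),.005)
            print(n,round(d["score"],2),uv.round(),m.sum(),px2w("wrist",uv,.005)[0].round(4),"mm",(1000*np.linalg.norm(bx[0]-bx[1])).round(1),(1000*np.linalg.norm(bx[1]-bx[2])).round(1))
p=w2px("wrist",[[.56,-.06,.003]])[0]; print(p); x,y=int(p[0]),int(p[1])
g=cv2.cvtColor(a,cv2.COLOR_RGB2LAB)[max(0,y-60):y+60:3,x-70:x+70:2]
print("b:");  
for r in g: print("".join(" .:-=+*#%@"[int(np.clip((v-130)/8,0,9))] for v in r[:,2]))
E
```

```text
t 17.6833 pos [ 5.453e-01 -1.000e-04  1.408e-01] F [-0.3  0.2  1.1] gap 0.998 gf 0.0
[[ 0.153 -0.988 -0.   ]
 [-0.988 -0.153 -0.001]
 [ 0.001  0.    -1.   ]]
chip0_center 0.59 [294. 106.] 386 [ 0.5737 -0.0605  0.005 ] mm 11.1 16.9
chip1_center 0.61 [322. 115.] 381 [ 0.5534 -0.0575  0.005 ] mm 12.4 16.3
chip2_center 0.48 [289. 121.] 59 [ 0.5757 -0.05    0.005 ] mm 3.4 8.6
chip3_center 0.95 [314.  89.] 474 [ 0.5616 -0.074   0.005 ] mm 14.5 16.6
[313.11341492 110.10996368]
b:
***++++****##**#########%%%%@%%%%%#**+*++++++++==+++++===+++++++++++++
******************###%%%%%%%%%%%%%#****++++++++++++++++====+++++++++++
##****************#####%%%%%%%%%%%#*****+++++++++++++++++=++++++**++++
####*******####**######%%%%@%%%%%%#++***++++++++++++++++++++++++**++++
####*******###*#*###%%%%%%@@@@%%%%#*******+++==++++++++===+++++***+++*
####*******#*****##%%%%%%%@@@@@%%##*#*******++++++++++++====+++++++++*
#####*****#*#**####%%%%%%%@@@@%%%####*********+++++++====++===++++++++
#######**########%%%%%%%%%%%%%%%#######*********++++===+++++=++++==+++
##############%%%%%%@@@%%%%%%%###**###*********+++++=+
[... 1584 characters left out ...]
@@@@@@@@@@@@@@@@@@@@@@@@@@@@@@@@@@@@@@@@@@@@@@@@@@@@@@@@@@@@@@@@@
@@@@@@@@@@@@@@@@@@@@@@@@@@@@@@@@@@@@@@@@@@@@@@@@@@@@@@@@@@@@@@@@@@@@@@
@@@@@@@@@@@@@@@@@@@@@@@@@@@@@@@@@@@@@@@@@@@@@@@@@@@@@@@@@@@@@@@@@@@@@@
@@@@@@@@@@@@@@@@@@@@@@@@@@@@@@@@@@@@@@@@@@@@@@@@@@@@@@@@@@@@@@@@@@@@@@
@@@@@@@@@@@@@@@@@@@@@@@@@@@@@@@@@@@@@@@@@@@@@@@@@@@@@@@@@@@@@@@@@@@@@@
@@@@@@@@@@@@@@@@@@@@@@@@@@@@@@@@@@@@@@@@@@@@@@@@@@@@@@@@@@@@@@@@@@@@@@
@@@@@@@@@@@@@@@@@@@@@@@@@@@@@@@@@@@@@@@@@@@@@@@@@@@@@@@@@@@@@@@@@@@@@@
@@@@@@@@@@@@@@@@@@@@@@@@@@@@@@@@@@@@@@@@@@@@@@@@@@@@@@@@@@@@@@@@@@@@@@
@@@@@@@@@@@@@@@@@@@@@@@@@@@@@@@@@@@@@@@@@@@@@@@@@@@@@@@@@@@@@@@@@@@@@@<stdin>:12: RuntimeWarning: overflow encountered in scalar subtract
```

A fourth piece (chip2) shows at (289,121), flat beside the slab and partly under chip0. Both are past the slab's edge, so all four are off. Now for the cap.

>>> {"api": "apply_moves", "payload": {
  "motion": [0, 0, -3, 0, 0, 0, 0, 0, -4, 0, 0, 0, 1, 0.5, -4, 0, 0, 0, 3, 1.2, 0, 0, 0, 0, 3.5, 1.5, 0, 0, 0, 0, 3.5, 1.5, 0, 0, 0, 0, 3.5, 1.5, 0, 0, 0, 0, 3.5, 1.5, 0, 0, 0, 0, 3, 1.2, 0, 0, 0, 0, 1, 0.3, 0, 0, 0, 0, 0, 0, 0, 0, 0, 0, 0, 0, 0, 0, 0, 0],
  "grip": 8.5
}}

```text
t: 18.93
tool_pos: [0.4875, -0.232, 0.2511]
tcp_rot: [0.758, -0.652, 0.0, -0.0]
force: [0.5, 0.1, 0.0]
finger_gap: 0.996
grip_force: 0.0
```

```bash
python3 - <<'E'
from h import *
s=env.read_state(); M=R.from_quat(s["tcp_rot"]).as_matrix(); st(); print(np.round(s["q"],2))
print((M.T@(np.array([.4885,-.2315,.134])-s["tool_pos"])*100).round(2))
a=snap("wrist")
E
```

```text
t 18.9333 pos [ 0.4875 -0.232   0.2511] F [0.5 0.1 0. ] gap 0.996 gf 0.0
[[ 0.151 -0.989  0.001]
 [-0.989 -0.151  0.   ]
 [ 0.    -0.001 -1.   ]]
[-0.14  0.24 -0.21 -0.   -1.12  0.3 ]
[-0.04 -0.1  11.71]
```

>>> {"api": "apply_moves", "payload": {
  "motion": [0, -0.1, 2, 0, 0, 0, 0, 0, 2.5, 0, 0, 0, 0, 0, 2.5, 0, 0, 0, 0, 0, 2, 0, 0, 0, 0, 0, 1.5, 0, 0, 0, 0, 0, 0.8, 0, 0, 0, 0, 0, 0.3, 0, 0, 0, 0, 0, 0, 0, 0, 0, 0, 0, 0, 0, 0, 0]
}}

```text
t: 19.73
tool_pos: [0.4896, -0.231, 0.1355]
tcp_rot: [0.759, -0.651, 0.001, -0.0]
force: [0.3, 0.1, 0.2]
finger_gap: 0.989
grip_force: 0.0
```

>>> {"api": "apply_moves", "payload": {
  "motion": [0, 0, 0, 0, 0, 0, 0, 0, 0, 0, 0, 0, 0, 0, 0, 0, 0, 0, 0, 0, 0, 0, 0, 0, 0, 0, 0, 0, 0, 0, 0, 0, 0, 0, 0, 0, 0, 0, 0, 0, 0, 0, 0, 0, 0, 0, 0, 0],
  "grip": 3.5,
  "force": 70
}}

```text
t: 20.4
tool_pos: [0.4886, -0.2315, 0.1349]
tcp_rot: [0.759, -0.651, 0.0, 0.0]
force: [-2.2, 0.7, 4.7]
finger_gap: 0.496
grip_force: 70.3
```

>>> {"api": "apply_moves", "payload": {
  "motion": [0, 0, 0.15, 0, 0, 0, 0, 0, 0.15, 0, 0, 0, 0, 0, 0.15, 0, 0, 0, 0, 0, 0, 0, 0, 0, 0, 0, 0, 0, 0, 0]
}}

```text
t: 20.82
tool_pos: [0.4889, -0.2316, 0.1313]
tcp_rot: [0.759, -0.651, 0.0, 0.0]
force: [-4.3, 0.8, 9.9]
finger_gap: 0.498
grip_force: 70.9
```

>>> {"api": "apply_moves", "payload": {
  "motion": [0, 0, 0.12, 0, 0, 0, 0, 0, 0.1, 0, 0, 0, 0, 0, 0, 0, 0, 0, 0, 0, 0, 0, 0, 0]
}}

```text
t: 21.15
tool_pos: [0.489, -0.2317, 0.1297]
tcp_rot: [0.759, -0.651, 0.001, 0.0]
force: [-5.5, 1.0, 12.3]
finger_gap: 0.501
grip_force: 71.4
```

Force is 12.3 N, so the cap is almost fully down. Now the quarter turn counter-clockwise.

>>> {"api": "apply_moves", "payload": {
  "motion": [0, 0, 0, 0, 0, -4, 0, 0, 0, 0, 0, -7, 0, 0, 0, 0, 0, -7, 0, 0, 0, 0, 0, -7, 0, 0, 0, 0, 0, -7, 0, 0, 0, 0, 0, -7, 0, 0, 0, 0, 0, -7, 0, 0, 0, 0, 0, -7, 0, 0, 0, 0, 0, -7, 0, 0, 0, 0, 0, -7, 0, 0, 0, 0, 0, -7, 0, 0, 0, 0, 0, -7]
}}

```text
t: 22.15
tool_pos: [0.4891, -0.2316, 0.1297]
tcp_rot: [1.0, 0.001, 0.001, 0.0]
force: [-4.9, 1.3, 12.6]
finger_gap: 0.497
grip_force: 71.2
```

>>> {"api": "apply_moves", "payload": {
  "motion": [0, 0, 0, 0, 0, -6, 0, 0, 0, 0, 0, -4, 0, 0, 0, 0, 0, 0, 0, 0, 0, 0, 0, 0]
}}

```text
t: 22.48
tool_pos: [0.4892, -0.2316, 0.1297]
tcp_rot: [0.996, 0.086, 0.001, 0.001]
force: [-4.3, 1.0, 11.9]
finger_gap: 0.503
grip_force: 71.2
```

```bash
python3 - <<'E'
from h import *
s=env.read_state(); st(); print(np.round(s["q"],2),np.round(s["wrist_torque"],2))
E
```

```text
t 22.4833 pos [ 0.4892 -0.2316  0.1297] F [-4.3  1.  11.9] gap 0.503 gf 71.20365533190238
[[ 0.985  0.171  0.001]
 [ 0.171 -0.985 -0.001]
 [ 0.001  0.001 -1.   ]]
[-0.14  0.37 -0.37  0.   -0.84  1.88] [0.47 1.17 0.07]
```

>>> {"api": "apply_moves", "payload": {
  "motion": [0, 0, -0.3, 0, 0, 0, 0, 0, -0.3, 0, 0, 0, 0, 0, -0.3, 0, 0, 0, 0, 0, -0.3, 0, 0, 0, 0, 0, 0, 0, 0, 0, 0, 0, 0, 0, 0, 0]
}}

```text
t: 22.98
tool_pos: [0.4886, -0.2313, 0.1394]
tcp_rot: [0.996, 0.085, -0.0, -0.0]
force: [-0.3, 0.1, 0.3]
finger_gap: 0.498
grip_force: 70.9
```

>>> {"api": "apply_moves", "payload": {
  "motion": [0, 0, -0.4, 0, 0, 0, 0, 0, -0.4, 0, 0, 0, 0, 0, 0, 0, 0, 0, 0, 0, 0, 0, 0, 0]
}}

```text
t: 23.32
tool_pos: [0.4892, -0.2315, 0.1483]
tcp_rot: [0.996, 0.085, 0.001, 0.0]
force: [0.2, -1.4, -0.7]
finger_gap: 0.498
grip_force: 71.0
```

>>> {"api": "apply_moves", "payload": {
  "motion": [0, 0, -0.6, 0, 0, 0, 0, 0, -1, 0, 0, 0, 0, 0, -1.2, 0, 0, 0, 0, 0, -1.2, 0, 0, 0, 0, 0, -1.2, 0, 0, 0, 0, 0, -0.6, 0, 0, 0, 0, 0, 0, 0, 0, 0, 0, 0, 0, 0, 0, 0, 0, 0, 0, 0, 0, 0]
}}

```text
t: 24.07
tool_pos: [0.4883, -0.2311, 0.2053]
tcp_rot: [0.996, 0.085, -0.0, -0.0]
force: [0.6, 0.0, -1.2]
finger_gap: 0.499
grip_force: 71.0
```

```bash
python3 - <<'E'
from h import *
st(); b=snap("side","s9.png"); a=snap("top"); 
for n in ("cap_center","bottle_mouth"):
  for cam in("side","top"):
    for d in env.find_in(n,cam)[:2]: print(n,cam,round(d["score"],2),(np.array(d["location"])*[640,400]).round())
for cam in("side","top"): print(cam,w2px(cam,[[.489,-.2315,.19],[.489,-.2315,.1235],[.489,-.2315,.09]]).round().tolist())
E
```

```text
t 24.0667 pos [ 0.4883 -0.2311  0.2053] F [ 0.6  0.  -1.2] gap 0.499 gf 70.95210430293903
[[ 0.986  0.17  -0.001]
 [ 0.17  -0.986  0.001]
 [-0.001 -0.001 -1.   ]]
cap_center side 0.47 [371. 132.]
bottle_mouth side 0.75 [370. 166.]
bottle_mouth side 0.73 [296. 186.]
bottle_mouth top 0.44 [447. 262.]
side [[373.0, 132.0], [372.0, 151.0], [372.0, 160.0]]
top [[458.0, 251.0], [450.0, 253.0], [446.0, 254.0]]
```

The side camera finds the cap at (371,132), where a lifted cap should be, and the bottle still in its block at (370,166). Handing in.

```bash
python3 -c "
from rig import env
print(env.close_job())"
```

```text
the job is handed in; nothing more can be done
None
```

The job is handed in at about 24 s, with no verdict returned: all four chips are off the slab (chip2 seen only partly, under chip0), the scraper lies flat on the table, and the cap is held level about 7 cm above the bottle, which is still in its block.

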